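# Release the chiller's hatch hook and load a sample tube

### The arm

A 6-joint arm with a two-finger parallel gripper is mounted at the origin on the work surface. World frame = base frame: x ahead of the robot, y to its left, z up, the work surface at z = 0. Lengths are in mm, angles in rad, forces in N, time in s.
With the tool pointing down it reaches from about 400 to 925 mm from the base axis. Payload 12.5 kg.
Tool frame: the origin (TCP) lies at the very end of the fingers, on their centre line; the grasp point (between the pads) lies 19 mm behind it (env.grip_point_offset is the distance from the TCP to the grasp point, in mm); z points along the fingers, y is the line along which they close (so a half turn about z gives the same grasp; the last joint's range is limited). The gripper opens to 95 mm and grips with 3 to 60 N. Pads are 20 mm wide; open, the fingers measure 119 mm over their backs; the gripper's body (75 mm by 180 mm) begins 59 mm behind the grasp point.
Start: joints at [1.208, 0.491, 1.559, -0, 1.092, -0.106], TCP at [158.724, 604.528, 214.661] pointing down, gripper open.
Joint ranges: [-3.1, 3.1], [-0.84, 2.19], [0.05, 2.79], [-1.13, 4.28], [0.06, 2.93], [-2.69, 2.69]. Speed limits (rad/s): [2.22, 2.22, 2.79, 3.14, 3.14, 3.14].

### API

Orientations are given as a unit quaternion [w, x, y, z].
In Python, from cell import env gives the robot as it stands. The module is installed in compiled form; this text tells all that it offers.
- The arm moves only by the tool apply_moves, never from a script. Its argument "rows" is one flat list of numbers, 5 for each row, row after row: the shift along the tool's x, y, z in cm, then the turn about the tool's z in degrees, then the opening, from 0 (shut) to 1 (fully open). A call has 1 to 20 rows; each row shifts and turns the commanded pose from where the row before left it, along the tool's axes as they then stand; what a row does not reach is not made up. A row lasts 1/12 s, in which the tool goes at most 41.7 mm and 7.16 degrees, less where a joint would pass 70% of its speed; a pose out of reach is approached as far as the arm can. A call with a gripper value outside its range is refused whole. The fingers move at their own pace and stop on an object; the grip force is fixed at half the most. Time passes only in rows, so rows that do not move let the fingers close. It gives the time, the measured TCP pose, the force, the opening and the grip force at its end, in the units of the state.
- env.state(): the state, without advancing time (a new reading comes with each control period).
- env.get_image(name): name is "scene" or "top"; returns a dict with "image" (480x640x3 uint8, red, green, blue), "z_map" (480x640 float32, mm along the optical axis (not along the pixel's ray), 0 where there is no reading), "camera_matrix" (3x3 intrinsics, pixels), "cam_to_world" (4x4, takes a point from camera to world coordinates). Camera axes: x right, y up, looking along -z (the intrinsics and any distortion apply to the point x, -y, -z); pixel columns grow to the right and rows downward; lengths in mm; the calibration is good to about 2 mm. A picture is of the moment at which its call begins.
- env.sign_off(): hands the job in; it is judged then, once.
The state is a dict: "time": time; "qpos": joint angles; "joint_velocities": joint speeds; "tau": joint torques, N m; "eef_pos": TCP position; "tcp_rot": TCP orientation; "wrist_force": force on the tool from outside, world axes, zero at the start; "wrist_torque": the same for the moment, N m; "opening": finger opening in mm; "gripper_force": force on a finger pad.
Only numpy, scipy, OpenCV 4.12 (cv2) and the standard library are available. Lean on these libraries where they do the work, as an engineer would, in place of code of your own. Each camera call takes 0.05 s, during which the arm holds its last target. There are 200 camera calls.

### The job

Open the tube chiller by pressing its red sprung hook down through the narrow slot in the hatch, gently and only until it comes up against its soft cushion, and, with the hook held down, slide the hatch fully open without straining the lock. Then take the red-capped tube from the orange rack and stand it in the chiller's well, all the way down, let it go, and leave the blue- and white-capped tubes where they are.

Things in the scene. Friction and masses are not known exactly. Their poses are not given: they have to be found in the camera images.
- chiller: White benchtop tube chiller, 170 (x) x 380 (y, from -175 to +205) x 80 mm high, fixed, turned by up to 0.3 rad. Origin: on its underside, midway in x; the hatch on its top slides open along its +y. The bay under the hatch is open to 110 mm in x and, in chiller y, from -120 to +10 mm; the bay's metal floor lies 60 mm above the table, its walls reach 80 mm.
- hatch (a joint): Slide of the grey hatch (130 x 150 mm, top 105 mm above the table) along the chiller's +y, m: 0 shut, 0.165 at its end stop, 0.15 or more is fully open. It stays where it is left. Free, it slides at 3 to 6 N; caught by the hook it gives only 1.5 mm, and straining it with more than 25 N breaks the lock. Push it with the fingers in the slot, on the slot's +y wall.
- slot (a point): Centre of the slot's mouth in the black housing on the hatch's -y end (72 mm in x, 50 mm in y), 148 mm above the table; moves with the hatch, axes parallel to the chiller's. The slot is 60 mm along x, 36 mm along y, with upright walls: closed fingers enter from straight above, closing line along the chiller's x.
- hook_top (a point): Centre of the top face of the red hook's press plate (46 mm in x, 33 mm in y), seen in the slot 12 mm below its mouth when up; it moves straight down when pressed, and along with the hatch.
- hook (a joint): How far the hook is pressed, m: 0 up, 0.022 most. Spring: 3 N to start, then 0.35 N per mm. It comes free 3 to 18 mm down (differs, cannot be seen). About 1 mm lower it meets a stiff cushion (12 N per mm) at 4 to 10 N: 12 to 14 N always means on the cushion and free. Over 18 N breaks it. Hold it down for the first 20 mm of the hatch's slide; then it may spring up.
- cowl (a point): Centre of the top of the fixed blue cowl at the chiller's -y end, 168 mm above the table, 64 mm in x and 45 mm in y, 12 mm from the shut hatch's housing. It hides the keeper that the hook catches on.
- well (a point): Centre of the floor of the chiller's only open well, 20 mm above the table, at (0, -60 mm) in the chiller's frame, uncovered by opening the hatch. A round upright hole, 22 mm diameter, 40 mm deep, mouth chamfered 3 mm, in the metal block; black blanked wells lie 35 mm either side of it along x.
- red_tube: Sample tube with a red cap, about 30 g, upright in the orange rack: body 16 mm diameter, 62 mm long, cap 18 mm diameter, 16 mm long, 78 mm in all. Origin: centre of its bottom; z along it to the cap.
- blue_tube: The same with a blue cap; stays in the rack.
- white_tube: The same with a white cap; stays in the rack.
- rack: Orange rack block, 70 (x) x 150 (y) x 45 mm high, fixed, turned by up to 0.3 rad; origin: centre of its underside. Three holes, 19 mm diameter and 40 mm deep, in a row along its y, 45 mm apart, a tube in each in any order (bottom 5 mm, top 83 mm above the table). Grip a cap with the closing line along the rack's x.
Things that resemble listed ones, but are neither listed nor needed, are in the scene too. What is shaped like the red_tube but yellow is not meant.

How it is judged:
By the outcome, as a careful person would: the job done as asked, in the order asked, and still so for the second after the job is handed in, with the robot touching nothing.
It also fails if it takes over 62 s, if anything falls off the work surface, if the arm or the gripper's body presses on something with over 40 N, if the wrist force passes 120 N, or if a joint passes its speed limit or range.

## Working session

There is one attempt and no reset: what is moved stays moved. The work goes in short steps, Python scripts to look and compute and a tool call to move; the robot and the scene stay as the last step left them, time stands still between calls to the robot, and variables do not carry over. Pictures are saved under pics/ and viewed, at most 10 in all, crops included, and the job is handed in when it is done.

Besides the shell and the picture viewer there is one more tool, called after "Emit:" as name(argument=value, ...) on one line, values as JSON. apply_moves: Moves the arm, as the interface text tells. Its arguments: {"type":"object","properties":{"rows":{"type":"array","items":{"type":"number"}}},"required":["rows"]}

```bash
mkdir -p pics; cat > h.py <<'E'
import numpy as np, cv2
from cell import env
def grab(n):
    d=env.get_image(n); np.savez(f'{n}.npz',**{k:np.asarray(v) for k,v in d.items()}); return d
def load(n): return dict(np.load(f'{n}.npz'))
def save(d,f,crop=None,s=1):
    im=d['image'][:,:,::-1]
    if crop: a,b,c,e=crop; im=im[b:e,a:c]
    cv2.imwrite('pics/'+f,cv2.resize(im,None,fx=s,fy=s,interpolation=cv2.INTER_CUBIC))
def ray(d,u,v):
    K=d['camera_matrix'];T=d['cam_to_world']
    r=np.array([(u-K[0,2])/K[0,0],-(v-K[1,2])/K[1,1],-1.]); return T[:3,3],T[:3,:3]@r
def onz(d,u,v,z):
    o,r=ray(d,u,v); return o+r*(z-o[2])/r[2]
def cloud(d):
    K=d['camera_matrix'];T=d['cam_to_world'];z=d['z_map']
    v,u=np.mgrid[:480,:640]
    p=np.stack([(u-K[0,2])/K[0,0]*z,-(v-K[1,2])/K[1,1]*z,-z],-1)
    return p@T[:3,:3].T+T[:3,3]
E
python3 - <<'E'
from h import *
for n in('top','scene'):
    d=grab(n); save(d,n+'0.png'); print(n,d['camera_matrix'].round(1).tolist(),d['cam_to_world'].round(3).tolist())
s=env.state();print(s['time'],s['eef_pos'],s['tcp_rot'],s['wrist_force'],s['opening'])
E
```

```text
top [[550.0, 0.0, 320.5], [0.0, 550.0, 240.3], [0.0, 0.0, 1.0]] [[-0.02, 0.997, -0.08, 518.909], [-1.0, -0.021, -0.014, -99.52], [-0.015, 0.08, 0.997, 893.091], [0.0, 0.0, 0.0, 1.0]]
scene [[481.0, 0.0, 314.9], [0.0, 481.0, 237.9], [0.0, 0.0, 1.0]] [[0.296, -0.749, 0.593, 976.927], [0.955, 0.231, -0.186, -231.452], [0.002, 0.621, 0.784, 637.546], [0.0, 0.0, 0.0, 1.0]]
0.1 [158.65443033 604.29161828 214.12507218] [-1.14382850e-04  1.28052359e-01  9.91767280e-01 -4.92328818e-04] [-0.46223175  0.09192656 -0.75030523] 94.84099146237017
```

View pics/top0.png

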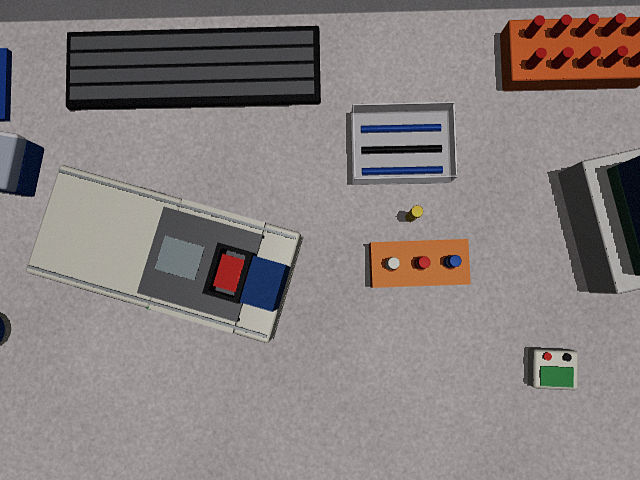

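View pics/scene0.png

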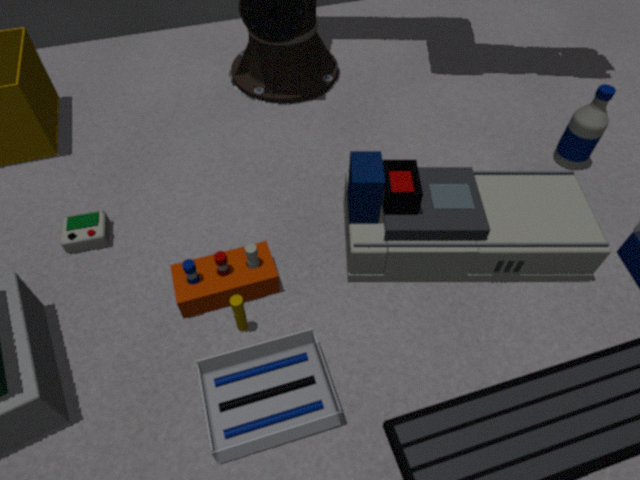

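The top view shows the chiller at about (165,255), with its black housing and red hook plate at (229,272) and the blue cowl at (265,284). The three-tube orange rack is at (420,263), its caps white (393,263), red (424,263) and blue (454,261). The scene view agrees: housing at (402,185), red cap at (221,259).

Things that could be taken for the red tube:
- red cap in the three-hole rack, (424,263)
- red pegs in the big orange block, (535,25) to (640,60)
- yellow lookalike, (416,212)
- red knob on the small meter, (547,356)
- for the hook, the red plate at (229,272) is the only one

I choose (424,263) for the tube. The description fits: small orange rack with white and blue neighbours.

```bash
python3 - <<'E'
from h import *
t=load('top'); s=load('scene')
def blobs(d,col,box):
    hsv=cv2.cvtColor(d['image'],cv2.COLOR_RGB2HSV).astype(int);H,S,V=hsv[...,0],hsv[...,1],hsv[...,2]
    m={'red':((H<6)|(H>172))&(S>150)&(V>90),'blue':(H>105)&(H<125)&(S>130)&(V>60),'orange':(H>=7)&(H<16)&(S>150)&(V>90),'white':(S<60)&(V>130),'black':V<45}[col]
    k=np.zeros_like(m);a,b,c,e=box;k[b:e,a:c]=1
    return m&k
def rect(d,m):
    cs=cv2.findContours(m.astype('uint8'),cv2.RETR_EXTERNAL,cv2.CHAIN_APPROX_NONE)[0]
    return max(cs,key=cv2.contourArea)
def report(name,d,col,box,z):
    c=rect(d,blobs(d,col,box))[:,0]
    w=np.array([onz(d,u,v,z)[:2] for u,v in c],'float32')
    r=cv2.minAreaRect(w); b=cv2.boxPoints(r)
    print(name,'centre',np.round(r[0],1),'size',np.round(r[1],1),'ang',round(r[2],2),'px',c.mean(0).round(1))
P=cloud(t);Q=cloud(s)
report('hook t',t,'red',(190,240,260,310),136)
report('cowl t',t,'blue',(235,250,300,320),168)
report('rack t',t,'orange',(360,230,480,295),45)
for n,b in(('white',(380,250,405,275)),('red',(412,250,435,275)),('blue',(445,250,466,275))): report(n+' t',t,n,b,83)
report('hook s',s,'red',(380,165,425,200),136)
report('red s',s,'red',(210,250,232,265),83)
report('black t',t,'black',(200,235,254,305),148)
# depth based
def pl(name,P,lo,hi,xy,r=120):
    m=(P[...,2]>lo)&(P[...,2]<hi)&(np.hypot(P[...,0]-xy[0],P[...,1]-xy[1])<r)
    w=P[m][:,:2].astype('float32')
    if len(w)<20: print(name,len(w));return
    q=cv2.minAreaRect(w);print(name,len(w),'z',np.median(P[m][:,2]).round(1),np.round(q[0],1),np.round(q[1],1),round(q[2],2))
c=onz(t,229,272,148)
for nm,X in(('top',P),('scene',Q)):
    pl(nm+' housing/cowl148',X,143,153,c,60); pl(nm+' cowl',X,163,173,c); pl(nm+' hook',X,130,140,c,30)
    pl(nm+' hatch',X,101,109,c,200)
    pl(nm+' rack',X,41,49,onz(t,420,263,45))
    for u in(393,424,454): pl(nm+' cap%d'%u,X,78,88,onz(t,u,262,83),16)
save(t,'crop.png',(190,190,480,340),2.5)
E
```

```text
hook t centre [537.7  38.6] size [32.4 45.8] ang 72.91 px [228.3 272.7]
cowl t centre [522.2 -11.8] size [44.9 63.7] ang 72.82 px [262.3 283.1]
rack t centre [ 549.2 -240. ] size [ 69.3 150.2] ang 0.82 px [420.1 262.9]
white t centre [ 548.3 -195.1] size [15.5 15.7] ang 43.64 px [393.4 262.9]
red t centre [ 549.5 -239.9] size [14.7 16.2] ang 88.06 px [424.1 261.8]
blue t centre [ 550.1 -285.3] size [14.6 16.2] ang 87.81 px [455.  260.4]
hook s centre [531.3  40.4] size [30.6 39.4] ang 72.88 px [401. 181.]
red s centre [ 547.9 -239.2] size [14. 15.] ang 1.09 px [219.5 255.4]
black t centre [537.3  37.3] size [52.2 71.9] ang 72.79 px [227.7 272.7]
top housing/cowl148 863 z 148.6 [537.6  38.2] [50.8 72. ] 72.91
top cowl 1678 z 168.7 [522.  -11.9] [45.4 63.9] 72.83
top hook 838 z 136.6 [536.5  35. ] [43.8 46. ] 72.29
top hatch 7182 z 105.8 [545.   62.4] [200.9 130.2] 72.82
top rack 3909 z 46.0 [ 570.4 -239.9] [112.9 150.4] 0.79
top cap393 116 z 84.0 [ 549. -195.] [16.4 16.2] 89.18
top cap424 116 z 83.7 [ 548.8 -239.5] [16.7 16.8] 72.47
top cap454 118 z 84.0 [ 550.1 -284.5] [16.2 16.3] 89.45
scene housing/cowl148 838 z 149.0 [531.2  23.6] [79.9 74.4] 72.64
scene cowl 1103 z 169.2 [520.4 -12.6] [45.1 66.5] 72.78
scene hook 464 z 137.4 [532.4  35. ] [44.1 44.5] 73.23
scene hatch 4500 z 106.6 [543.   61.8] [200.9 132.4] 73.12
scene rack 3369 z 45.9 [ 571.3 -239.6] [122.  149.9] 0.9
scene cap393 118 z 83.6 [ 547.4 -195.1] [18.2 16.8] 7.73
scene cap424 124 z 83.3 [ 547. -240.] [16.7 19. ] 84.44
scene cap454 126 z 83.6 [ 549.1 -285.1] [16.6 16.5] 76.23
```

View pics/crop.png

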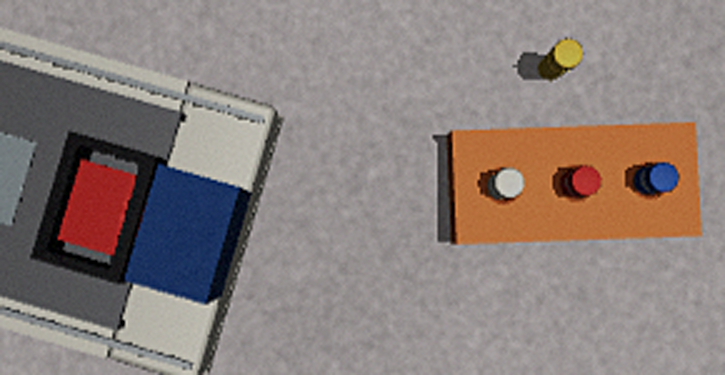

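The crop confirms the choice: the red cap lies between the white and blue ones, at crop (583,182), and the red plate in the slot is at crop (97,207). Chiller yaw is about -0.30 rad, the slot is at (537.6, 38.3), and the red tube is at (548.8, -239.7). I'll move above the slot with the fingers closed.

Emit:
apply_moves(rows=[-2.55,-2.25,0,0,0,-2.55,-2.25,0,0,0,-2.55,-2.25,0,0,0,-2.55,-2.25,0,0,0,-2.55,-2.25,0,0,0,-2.55,-2.25,0,0,0,-2.55,-2.25,0,0,0,-2.55,-2.25,0,0,0,-2.55,-2.25,0,0,0,-2.55,-2.25,0,0,0,-2.55,-2.25,0,0,0,-2.55,-2.25,0,0,0,-2.55,-2.25,0,0,0,-2.55,-2.25,0,0,0,-2.55,-2.25,0,0,0,-2.55,-2.25,0,0,0,-2.55,-2.25,0,0,0,-2.55,-2.25,0,0,0,-2.55,-2.25,0,0,0,-2.55,-2.25,0,0,0])

```text
time: 1.77
eef_pos: [538.3, 38.1, 214.5]
tcp_rot: [-0.0, 0.128, 0.992, 0.0]
wrist_force: [0.3, 0.2, -0.5]
opening: 0.6
gripper_force: 0.0
```

Emit:
apply_moves(rows=[0,0,0,6.6,0,0,0,0,6.6,0,0,0,0,6.6,0,0,0,0,6.6,0,0,0,0,6.6,0,0,0,0,6.6,0,0,0,0,6.6,0,0,0,0,6.6,0,0,0,0,6.6,0,0,0,0,6.6,0,0,0,0,6.6,0,0,0,0,6.6,0,0,0,0,6.6,0,0,0,0,6.6,0,0,0,0,0,0])

```text
time: 3.02
eef_pos: [537.6, 39.8, 214.4]
tcp_rot: [-0.0, 0.806, 0.592, -0.0]
wrist_force: [-0.2, 0.1, -0.6]
opening: 0.5
gripper_force: 0.0
```

```bash
cat >> h.py <<'E'
from scipy.spatial.transform import Rotation as R
def plan(xyz,yawdeg):
    s=env.state(); q=s['tcp_rot']; M=R.from_quat([q[1],q[2],q[3],q[0]]).as_matrix()
    d=M.T@(np.array(xyz)-s['eef_pos']); yaw=np.degrees(np.arctan2(M[1,1],M[0,1]))
    print('t',round(s['time'],2),'pos',np.round(s['eef_pos'],1),'yaw',yaw.round(2),'z',M[:,2].round(4),'F',np.round(s['wrist_force'],2),'open',round(s['opening'],1))
    print('shift tool mm',d.round(1),'turn',round(((yaw-yawdeg)+90)%180-90,2))
E
python3 -c "
from h import *
plan([537.6,38.3,150],-17.15)"
```

```text
t 3.02 pos [537.6  39.8 214.4] yaw -17.42 z [-5.e-04  1.e-04 -1.e+00] F [-0.2   0.05 -0.57] open 0.5
shift tool mm [-1.4  0.5 64.4] turn -0.27
```

Emit:
apply_moves(rows=[-0.14,0.05,1.5,-0.27,0,0,0,2,0,0,0,0,2,0,0,0,0,1.2,0,0,0,0,0.5,0,0,0,0,0.2,0,0,0,0,0.1,0,0,0,0,0,0,0,0,0,0,0,0])

```text
time: 3.77
eef_pos: [538.1, 38.3, 140.3]
tcp_rot: [0.0, 0.803, 0.596, 0.0]
wrist_force: [0.3, -0.7, 0.8]
opening: 0.2
gripper_force: 0.0
```

Emit:
apply_moves(rows=[0,0,0.1,0,0,0,0,0.1,0,0,0,0,0.1,0,0,0,0,0,0,0])

```text
time: 4.1
eef_pos: [537.7, 38.3, 136.6]
tcp_rot: [-0.0, 0.803, 0.596, 0.0]
wrist_force: [-0.3, -0.6, 0.9]
opening: 0.2
gripper_force: 0.0
```

Emit:
apply_moves(rows=[0,0,0.05,0,0,0,0,0.05,0,0,0,0,0.05,0,0,0,0,0.05,0,0,0,0,0,0,0])

```text
time: 4.52
eef_pos: [537.8, 38.3, 134.7]
tcp_rot: [0.0, 0.803, 0.596, 0.0]
wrist_force: [-0.7, 0.5, 3.2]
opening: 0.2
gripper_force: 1.5
```

Emit:
apply_moves(rows=[0,0,0.05,0,0,0,0,0.05,0,0,0,0,0.05,0,0,0,0,0,0,0])

```text
time: 4.85
eef_pos: [537.8, 38.3, 133.1]
tcp_rot: [-0.0, 0.803, 0.596, 0.0]
wrist_force: [-0.7, -0.8, 3.1]
opening: 0.1
gripper_force: 1.8
```

Emit:
apply_moves(rows=[0,0,0.05,0,0,0,0,0.05,0,0,0,0,0,0,0])

```text
time: 5.1
eef_pos: [537.8, 38.3, 132.1]
tcp_rot: [-0.0, 0.803, 0.596, 0.0]
wrist_force: [-0.5, 0.3, 4.0]
opening: 0.4
gripper_force: 1.9
```

Emit:
apply_moves(rows=[0,0,0.05,0,0,0,0,0.04,0,0,0,0,0,0,0])

```text
time: 5.35
eef_pos: [537.8, 38.3, 131.2]
tcp_rot: [0.0, 0.803, 0.596, 0.0]
wrist_force: [0.3, 0.7, 4.6]
opening: 0.4
gripper_force: 2.1
```

Emit:
apply_moves(rows=[0,0,0.05,0,0,0,0,0.04,0,0,0,0,0,0,0])

```text
time: 5.6
eef_pos: [537.8, 38.3, 130.3]
tcp_rot: [0.0, 0.803, 0.596, 0.0]
wrist_force: [-0.9, -0.0, 4.6]
opening: 0.4
gripper_force: 2.2
```

Emit:
apply_moves(rows=[0,0,0.05,0,0,0,0,0.04,0,0,0,0,0,0,0])

```text
time: 5.85
eef_pos: [537.9, 38.3, 129.4]
tcp_rot: [0.0, 0.803, 0.596, 0.0]
wrist_force: [-1.0, 0.1, 4.5]
opening: 0.8
gripper_force: 2.4
```

Emit:
apply_moves(rows=[0,0,0.05,0,0,0,0,0.04,0,0,0,0,0,0,0])

```text
time: 6.1
eef_pos: [537.8, 38.3, 128.5]
tcp_rot: [0.0, 0.803, 0.596, 0.0]
wrist_force: [-1.2, 0.2, 5.7]
opening: 0.5
gripper_force: 2.6
```

Emit:
apply_moves(rows=[0,0,0.05,0,0,0,0,0.04,0,0,0,0,0,0,0])

```text
time: 6.35
eef_pos: [537.8, 38.3, 127.6]
tcp_rot: [0.0, 0.803, 0.596, 0.0]
wrist_force: [-0.5, -0.8, 5.4]
opening: 0.7
gripper_force: 2.7
```

Emit:
apply_moves(rows=[0,0,0.05,0,0,0,0,0.04,0,0,0,0,0,0,0])

```text
time: 6.6
eef_pos: [537.8, 38.3, 126.7]
tcp_rot: [0.0, 0.803, 0.596, 0.0]
wrist_force: [-0.3, -0.3, 5.3]
opening: 0.6
gripper_force: 2.9
```

Emit:
apply_moves(rows=[0,0,0.05,0,0,0,0,0.04,0,0,0,0,0,0,0])

```text
time: 6.85
eef_pos: [537.8, 38.3, 125.8]
tcp_rot: [0.0, 0.803, 0.596, 0.0]
wrist_force: [-1.7, -0.3, 5.3]
opening: 0.2
gripper_force: 3.0
```

Emit:
apply_moves(rows=[0,0,0.04,0,0,0,0,0.04,0,0,0,0,0,0,0])

```text
time: 7.1
eef_pos: [537.8, 38.3, 125.1]
tcp_rot: [0.0, 0.803, 0.596, 0.0]
wrist_force: [-1.3, 0.2, 6.7]
opening: 0.2
gripper_force: 3.1
```

Emit:
apply_moves(rows=[0,0,0.04,0,0,0,0,0.04,0,0,0,0,0,0,0])

```text
time: 7.35
eef_pos: [537.8, 38.3, 124.3]
tcp_rot: [0.0, 0.803, 0.596, 0.0]
wrist_force: [-0.6, -0.7, 7.3]
opening: 0.6
gripper_force: 3.3
```

Emit:
apply_moves(rows=[0,0,0.04,0,0,0,0,0.04,0,0,0,0,0,0,0])

```text
time: 7.6
eef_pos: [537.8, 38.3, 123.5]
tcp_rot: [0.0, 0.803, 0.596, 0.0]
wrist_force: [-1.2, 0.6, 7.5]
opening: 0.2
gripper_force: 3.4
```

Emit:
apply_moves(rows=[0,0,0.04,0,0,0,0,0.04,0,0,0,0,0,0,0])

```text
time: 7.85
eef_pos: [537.8, 38.3, 122.8]
tcp_rot: [0.0, 0.803, 0.596, 0.0]
wrist_force: [-0.8, 0.1, 6.3]
opening: 0.5
gripper_force: 3.6
```

Emit:
apply_moves(rows=[0,0,0.04,0,0,0,0,0.04,0,0,0,0,0,0,0])

```text
time: 8.1
eef_pos: [537.8, 38.3, 122.0]
tcp_rot: [0.0, 0.803, 0.596, 0.0]
wrist_force: [-0.9, 0.2, 7.2]
opening: 0.1
gripper_force: 3.7
```

Emit:
apply_moves(rows=[0,0,0.04,0,0,0,0,0.03,0,0,0,0,0,0,0])

```text
time: 8.35
eef_pos: [537.8, 38.3, 121.3]
tcp_rot: [0.0, 0.803, 0.596, 0.0]
wrist_force: [-1.6, 0.9, 7.7]
opening: 0.2
gripper_force: 3.8
```

Emit:
apply_moves(rows=[0,0,0.04,0,0,0,0,0.03,0,0,0,0,0,0,0])

```text
time: 8.6
eef_pos: [537.8, 38.3, 120.6]
tcp_rot: [0.0, 0.803, 0.596, 0.0]
wrist_force: [-1.6, -0.1, 8.3]
opening: 0.5
gripper_force: 3.9
```

Emit:
apply_moves(rows=[0,0,0.04,0,0,0,0,0.03,0,0,0,0,0,0,0])

```text
time: 8.85
eef_pos: [537.8, 38.3, 120.0]
tcp_rot: [0.0, 0.803, 0.596, 0.0]
wrist_force: [-1.9, 0.7, 7.9]
opening: 0.8
gripper_force: 4.0
```

Emit:
apply_moves(rows=[0,0,0.03,0,0,0,0,0.03,0,0,0,0,0,0,0])

```text
time: 9.1
eef_pos: [537.8, 38.3, 119.4]
tcp_rot: [0.0, 0.803, 0.596, 0.0]
wrist_force: [-1.4, 0.0, 8.3]
opening: 0.2
gripper_force: 4.1
```

Emit:
apply_moves(rows=[0,0,0.03,0,0,0,0,0.03,0,0,0,0,0,0,0])

```text
time: 9.35
eef_pos: [537.8, 38.3, 118.8]
tcp_rot: [0.0, 0.803, 0.596, 0.0]
wrist_force: [-1.7, 0.7, 8.8]
opening: 0.5
gripper_force: 4.3
```

Emit:
apply_moves(rows=[0,0,0.03,0,0,0,0,0.03,0,0,0,0,0,0,0])

```text
time: 9.6
eef_pos: [537.8, 38.3, 118.2]
tcp_rot: [0.0, 0.803, 0.596, 0.0]
wrist_force: [-2.2, -0.1, 8.3]
opening: 0.4
gripper_force: 4.4
```

Emit:
apply_moves(rows=[0,0,0.03,0,0,0,0,0.03,0,0,0,0,0,0,0])

```text
time: 9.85
eef_pos: [537.8, 38.3, 117.7]
tcp_rot: [0.0, 0.803, 0.596, 0.0]
wrist_force: [-2.8, 1.2, 10.8]
opening: 0.4
gripper_force: 5.2
```

Emit:
apply_moves(rows=[0,0,0.02,0,0,0,0,0,0,0])

```text
time: 10.02
eef_pos: [537.9, 38.3, 117.6]
tcp_rot: [0.0, 0.803, 0.596, 0.0]
wrist_force: [-2.2, 0.6, 11.7]
opening: 0.4
gripper_force: 5.7
```

Emit:
apply_moves(rows=[0,0,0.03,0,0,0,0,0,0,0])

```text
time: 10.18
eef_pos: [537.9, 38.3, 117.4]
tcp_rot: [0.0, 0.803, 0.596, 0.0]
wrist_force: [-3.6, 0.6, 12.7]
opening: 0.2
gripper_force: 6.6
```

Emit:
apply_moves(rows=[0.1,0,0,0,0,0.1,0,0,0,0,0.1,0,0,0,0,0.1,0,0,0,0,0.1,0,0,0,0,0.1,0,0,0,0,0,0,0,0,0])

```text
time: 10.77
eef_pos: [539.5, 43.7, 117.4]
tcp_rot: [0.0, 0.803, 0.596, -0.0]
wrist_force: [-3.4, -4.3, 13.0]
opening: -0.0
gripper_force: 6.4
```

```bash
cat >> h.py <<'E'
def fr():
    s=env.state(); q=s['tcp_rot']; M=R.from_quat([q[1],q[2],q[3],q[0]]).as_matrix()
    print('tool F',(M.T@s['wrist_force']).round(1),'gf',round(s['gripper_force'],2),'pos',np.round(s['eef_pos'],2), 'along y',round(float((np.array(s['eef_pos'])[:2]-[537.6,38.3])@[0.295,0.9555]),2))
E
python3 -c "
from h import *
fr()"
```

```text
tool F [ -5.1  -2.  -13. ] gf 6.37 pos [539.54  43.66 117.45] along y 5.69
```

Emit:
apply_moves(rows=[0.1,0,0,0,0,0.1,0,0,0,0,0.1,0,0,0,0,0.1,0,0,0,0,0,0,0,0,0])

```text
time: 11.18
eef_pos: [540.7, 47.5, 117.4]
tcp_rot: [0.0, 0.803, 0.596, -0.0]
wrist_force: [-3.6, -2.3, 11.9]
opening: 0.3
gripper_force: 6.3
```

```bash
python3 -c "
from h import *
fr()"
```

```text
tool F [ -3.2  -2.7 -11.9] gf 6.33 pos [540.71  47.53 117.44] along y 9.73
```

Emit:
apply_moves(rows=[0.1,0,0,0,0,0.1,0,0,0,0,0.1,0,0,0,0,0.1,0,0,0,0,0,0,0,0,0])

```text
time: 11.6
eef_pos: [541.9, 51.3, 117.5]
tcp_rot: [0.0, 0.803, 0.596, 0.0]
wrist_force: [-3.3, -3.6, 12.9]
opening: 0.7
gripper_force: 6.3
```

```bash
python3 -c "
from h import *
fr()"
```

```text
tool F [ -4.4  -2.1 -12.9] gf 6.28 pos [541.89  51.31 117.45] along y 13.7
```

Emit:
apply_moves(rows=[0.2,0,0,0,0,0.3,0,0,0,0,0.3,0,0,0,0,0.3,0,0,0,0,0.3,0,0,0,0,0.3,0,0,0,0,0.3,0,0,0,0,0.3,0,0,0,0,0.3,0,0,0,0,0.3,0,0,0,0,0.3,0,0,0,0,0.3,0,0,0,0,0,0,0,0,0])

```text
time: 12.68
eef_pos: [552.4, 85.3, 117.3]
tcp_rot: [0.0, 0.803, 0.596, 0.0]
wrist_force: [-1.0, -0.2, 8.8]
opening: 0.4
gripper_force: 4.5
```

```bash
python3 -c "
from h import *
fr(); save(grab('top'),'t1.png',(130,180,330,350),3)"
```

```text
tool F [-0.5 -0.9 -8.8] gf 4.52 pos [552.36  85.3  117.27] along y 49.27
```

View pics/t1.png

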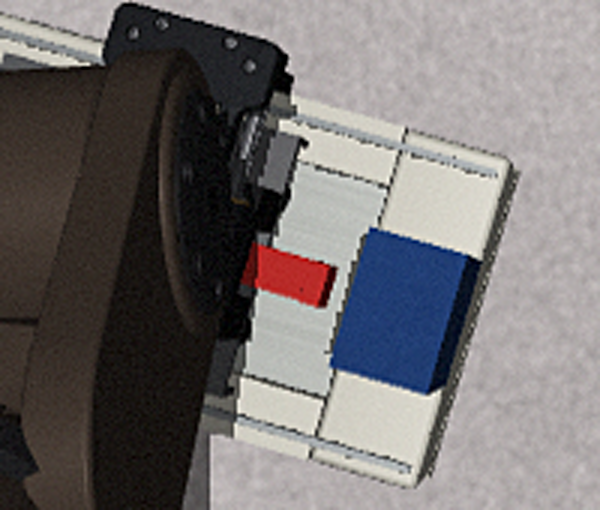

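The crop shows the hatch drawn back, with bay floor exposed at crop (320,260) and the red hook at crop (290,275) travelling with it. The lock is free, so I keep pushing.

Emit:
apply_moves(rows=[0.4,0,-0.2,0,0,0.5,0,-0.2,0,0,0.5,0,-0.2,0,0,0.5,0,-0.2,0,0,0.5,0,-0.2,0,0,0.5,0,0,0,0,0.5,0,0,0,0,0.5,0,0,0,0,0.5,0,0,0,0,0.5,0,0,0,0,0.5,0,0,0,0,0.5,0,0,0,0,0.5,0,0,0,0,0.5,0,0,0,0,0.5,0,0,0,0,0.5,0,0,0,0,0.5,0,0,0,0,0.5,0,0,0,0,0.5,0,0,0,0,0,0,0,0,0])

```text
time: 14.4
eef_pos: [580.0, 175.5, 127.1]
tcp_rot: [0.001, 0.803, 0.596, 0.001]
wrist_force: [1.2, 1.0, 5.2]
opening: 0.4
gripper_force: 2.8
```

Emit:
apply_moves(rows=[0.4,0,0,0,0,0.3,0,0,0,0,0.3,0,0,0,0,0.2,0,0,0,0,0.2,0,0,0,0,0,0,0,0,0])

```text
time: 14.9
eef_pos: [583.9, 188.4, 127.1]
tcp_rot: [0.001, 0.803, 0.596, 0.0]
wrist_force: [1.3, -0.7, 5.4]
opening: 0.5
gripper_force: 2.8
```

```bash
python3 -c "
from h import *
fr()"
```

```text
tool F [-0.3  1.4 -5.4] gf 2.81 pos [583.89 188.41 127.07] along y 157.08
```

Emit:
apply_moves(rows=[0.2,0,0,0,0,0.2,0,0,0,0,0.2,0,0,0,0,0,0,0,0,0])

```text
time: 15.23
eef_pos: [585.6, 194.1, 127.0]
tcp_rot: [0.001, 0.803, 0.596, 0.0]
wrist_force: [1.8, -2.1, 5.3]
opening: 0.6
gripper_force: 2.8
```

```bash
python3 -c "
from h import *
fr()"
```

```text
tool F [-1.5  2.4 -5.3] gf 2.81 pos [585.64 194.11 127.04] along y 163.05
```

Emit:
apply_moves(rows=[0,0,-0.5,0,0,0,0,-1.5,0,0,0,0,-2.5,0,0,0,0,-2.5,0,0,0,0,-2,0,0,0,0,0,0,0])

```text
time: 15.73
eef_pos: [586.0, 194.6, 220.7]
tcp_rot: [0.001, 0.803, 0.596, 0.002]
wrist_force: [0.2, -0.5, 0.5]
opening: 0.6
gripper_force: 0.0
```

```bash
python3 -c "
from h import *
plan([548.5,-239.8,150],0.85)"
```

```text
t 15.73 pos [586.  194.6 220.7] yaw -16.84 z [ 0.005   0.0014 -1.    ] F [ 0.24 -0.47  0.54] open 0.6
shift tool mm [-426.9   89.6   69.9] turn -17.69
```

Emit:
apply_moves(rows=[-1.5,0.4,0,0,0.5,-2.74,0.57,0,0,0.5,-2.74,0.57,0,0,0.5,-2.74,0.57,0,0,0.5,-2.74,0.57,0,0,0.5,-2.74,0.57,0,0,0.5,-2.74,0.57,0,0,0.5,-2.74,0.57,0,0,0.5,-2.74,0.57,0,0,0.5,-2.74,0.57,0,0,0.5,-2.74,0.57,0,0,0.5,-2.74,0.57,0,0,0.5,-2.74,0.57,0,0,0.5,-2.74,0.57,0,0,0.5,-2.74,0.57,0,0,0.5,-2.7,0.57,0,0,0.5,0,0,0,-5.9,0.5,0,0,0,-5.9,0.5,0,0,0,-5.9,0.5,0,0,0,0,0.5])

```text
time: 17.4
eef_pos: [546.2, -239.5, 215.3]
tcp_rot: [-0.001, 0.7, 0.714, -0.0]
wrist_force: [0.5, -0.5, 0.3]
opening: 47.9
gripper_force: 0.0
```

```bash
python3 - <<'E'
from h import *
plan([548.5,-239.8,55],0.85)
t=grab('top'); save(t,'t2.png',(20,130,340,370),2.4)
P=cloud(t)
def pl(name,lo,hi,xy,r):
    m=(P[...,2]>lo)&(P[...,2]<hi)&(np.hypot(P[...,0]-xy[0],P[...,1]-xy[1])<r)
    w=P[m][:,:2].astype('float32'); q=cv2.minAreaRect(w); print(name,len(w),np.round(q[0],1),np.round(q[1],1),round(q[2],2))
pl('housing',143,153,(585,195),70); pl('cowl',163,173,(522,-12),60)
# chamfered well mouth: candidates by dark circles near floor z 60
y=np.array([.295,.9555]); c=np.array([522.,-12])
g=cv2.cvtColor(t['image'],cv2.COLOR_RGB2GRAY)
hc=cv2.HoughCircles(cv2.GaussianBlur(g,(3,3),0)[200:340,160:300],cv2.HOUGH_GRADIENT,1,12,param1=80,param2=10,minRadius=5,maxRadius=12)
for k in ([] if hc is None else hc[0]): print(k+[160,200,0],onz(t,k[0]+160,k[1]+200,60).round(1))
E
```

```text
t 17.4 pos [ 546.2 -239.5  215.3] yaw 1.08 z [-0.0024  0.0014 -1.    ] F [ 0.52 -0.52  0.32] open 47.9
shift tool mm [ -0.6   2.7 160.3] turn 0.23
housing 951 [580.1 175.8] [88.4 72.1] 72.74
cowl 1682 [522.  -11.9] [45.4 64. ] 72.71
[213.5 266.5   8. ] [549.3  75.1  60. ]
[205.5       288.5         6.5999999] [516.2  87.4  60. ]
[252.5        233.5          8.80000019] [598.3  15.3  60. ]
[219.5       244.5         6.5999999] [582.6  65.8  60. ]
[197.5        214.5         11.39999962] [629.3  99.4  60. ]
[229.5 319.5   5.5] [469.   51.3  60. ]
```

View pics/t2.png

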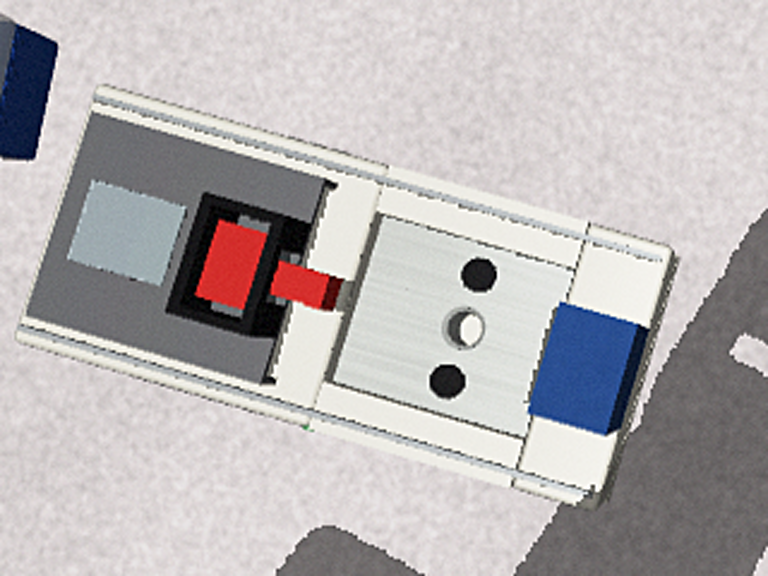

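The crop shows the hatch open. The well is at crop (463,328), with blanks at (478,275) and (447,381), and the red hook has sprung up with its plate at (232,265). Next I measure the well and the opening while going down to the red cap.

```bash
python3 - <<'E'
from h import *
t=load('top');hsv=cv2.cvtColor(t['image'],cv2.COLOR_RGB2HSV).astype(int)
def cen(m,box,z):
    a,b,c,e=box;k=np.zeros(m.shape,bool);k[b:e,a:c]=1
    n,l,st,ct=cv2.connectedComponentsWithStats((m&k).astype('uint8'))
    i=1+st[1:,4].argmax(); return onz(t,*ct[i],z)[:2],st[i,4]
bl=hsv[...,2]<45
a,_=cen(bl,(209,234,229,255),60);b,_=cen(bl,(196,278,216,299),60)
print(a.round(1),b.round(1),'mid',((a+b)/2).round(1),'dist',np.linalg.norm(a-b).round(1))
red=((hsv[...,0]<6)|(hsv[...,0]>172))&(hsv[...,1]>150)
m=red.copy();m[:, 133:]=0
h,n=cen(m,(95,215,133,265),136);print('hook',h,n,'slide',(h-[537.7,38.6])@[.295,.9555])
E
```

```text
[583.5  66.2] [516.7  86.7] mid [550.1  76.5] dist 69.9
hook [586.34820023 195.30917199] 737 slide 164.08683290796543
```

Emit:
apply_moves(rows=[-0.06,0.25,2,0.23,0.5,0,0,3,0,0.5,0,0,3,0,0.5,0,0,3,0,0.5,0,0,2.5,0,0.5,0,0,1.5,0,0.5,0,0,0.7,0,0.5,0,0,0.3,0,0.5,0,0,0,0,0.5])

```text
time: 18.2
eef_pos: [549.7, -239.6, 56.6]
tcp_rot: [-0.0, 0.704, 0.71, -0.0]
wrist_force: [-0.0, -0.2, -0.6]
opening: 47.9
gripper_force: 0.0
```

```bash
python3 -c "
from h import *
plan([548.5,-239.8,55],0.85)
save(grab('scene'),'s2.png',(150,200,310,340),3.5)"
```

```text
t 18.2 pos [ 549.7 -239.6   56.6] yaw 0.54 z [-5.e-04  4.e-04 -1.e+00] F [-0.04 -0.19 -0.56] open 47.9
shift tool mm [-0.2 -1.2  1.6] turn -0.31
```

View pics/s2.png

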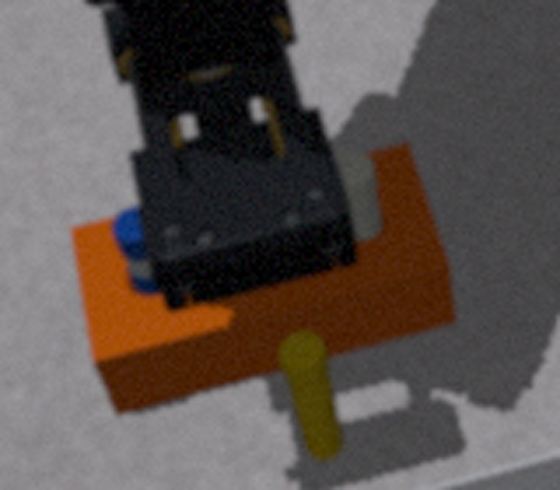

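The gripper straddles the red tube: blue at crop (130,250) and white at (365,195) are clear. The hatch has slid 164 mm. I close on the cap and lift.

Emit:
apply_moves(rows=[0,-0.1,0.15,0,0.5,0,0,0,0,0,0,0,0,0,0,0,0,0,0,0,0,0,0,0,0,0,0,0,0,0,0,0,0,0,0,0,0,0,0,0])

```text
time: 18.92
eef_pos: [548.9, -239.6, 55.4]
tcp_rot: [0.0, 0.703, 0.711, 0.0]
wrist_force: [0.3, -0.4, 0.3]
opening: 17.3
gripper_force: 30.0
```

Emit:
apply_moves(rows=[0,0,-0.3,0,0,0,0,-1,0,0,0,0,-2,0,0,0,0,-2.5,0,0,0,0,-2.5,0,0,0,0,-2.5,0,0,0,0,-2.5,0,0,0,0,-2.5,0,0,0,0,-2.5,0,0,0,0,-1,0,0,0,0,0,0,0])

```text
time: 19.83
eef_pos: [549.4, -239.8, 251.1]
tcp_rot: [0.002, 0.703, 0.711, 0.001]
wrist_force: [-0.7, 0.9, -1.3]
opening: 17.1
gripper_force: 30.0
```

```bash
python3 -c "
from h import *
plan([549.6,76.3,72],-17.15)
t=grab('scene');P=cloud(t);e=env.state()['eef_pos']
m=(np.hypot(P[...,0]-e[0],P[...,1]-e[1])<20)&(P[...,2]>60)&(P[...,2]<e[2]-4)
print('hanging pts',m.sum(),np.percentile(P[m][:,2],[2,50]) if m.any() else '')
save(t,'s3.png',(150,130,310,340),2.6)"
```

```text
t 19.83 pos [ 549.4 -239.8  251.1] yaw 0.63 z [ 0.0039 -0.0022 -1.    ] F [-0.73  0.94 -1.31] open 17.1
shift tool mm [316.5   3.  178.4] turn 17.78
hanging pts 339 [203.66009256 224.58599625]
```

View pics/s3.png

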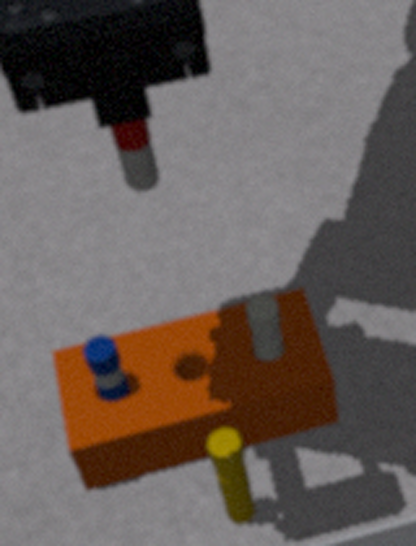

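The red tube hangs upright in the fingers at crop (138,160). Blue (105,370) and white (265,325) are still in the rack, and the middle hole is empty. I carry it to above the well.

Emit:
apply_moves(rows=[1,0,0,0,0,2,0,0,0,0,2.5,0,0,0,0,2.5,0,0,0,0,2.5,0,0,0,0,2.5,0,0,0,0,2.5,0,0,0,0,2.5,0,0,0,0,2.5,0,0,0,0,2.5,0,0,0,0,2.5,0,0,0,0,2.5,0,0,0,0,2.5,0,0,0,0,1.65,0.3,0,0,0,0,0,0,5.9,0,0,0,0,5.9,0,0,0,0,5.9,0,0,0,0,0,0,0,0,0,0,0])

```text
time: 21.47
eef_pos: [547.6, 82.3, 247.1]
tcp_rot: [-0.001, 0.803, 0.596, -0.001]
wrist_force: [0.9, 0.2, -0.6]
opening: 17.0
gripper_force: 30.0
```

```bash
python3 -c "
from h import *
plan([549.6,76.3,116],-17.15)"
```

```text
t 21.47 pos [547.6  82.3 247.1] yaw -16.88 z [-2.3e-03  1.0e-04 -1.0e+00] F [ 0.92  0.23 -0.63] open 17.0
shift tool mm [ -5.1   3.9 131. ] turn 0.27
```

Emit:
apply_moves(rows=[-0.5,0.38,1,0.27,0,0,0,2.5,0,0,0,0,2.5,0,0,0,0,2.5,0,0,0,0,2.5,0,0,0,0,1.2,0,0,0,0,0.5,0,0,0,0,0,0,0,0,0,0,0,0])

```text
time: 22.22
eef_pos: [550.7, 75.8, 121.4]
tcp_rot: [-0.0, 0.805, 0.593, 0.0]
wrist_force: [-0.8, 0.0, 0.6]
opening: 16.9
gripper_force: 30.0
```

```bash
python3 -c "
from h import *
plan([549.6,76.3,70.4],-17.15)
save(grab('scene'),'s4.png',(320,130,480,290),3.5)"
```

```text
t 22.22 pos [550.7  75.8 121.4] yaw -17.3 z [ 1.e-04  1.e-04 -1.e+00] F [-0.76  0.    0.56] open 16.9
shift tool mm [ 0.1 -1.2 51. ] turn -0.15
```

View pics/s4.png

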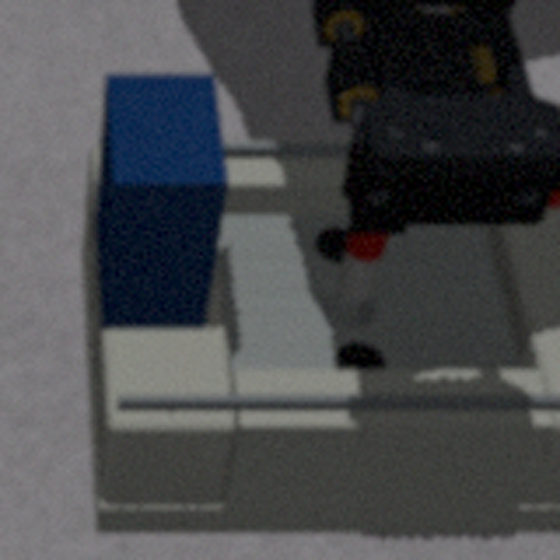

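The view shows the tube above the bay, its bottom at crop (355,305) over the well and between the two black blanks at (330,240) and (360,355). I lower it slowly.

Emit:
apply_moves(rows=[0,-0.1,0.3,0,0,0,0,0.3,0,0,0,0,0.3,0,0,0,0,0.3,0,0,0,0,0.3,0,0,0,0,0.3,0,0,0,0,0.2,0,0,0,0,0,0,0])

```text
time: 22.93
eef_pos: [549.4, 76.3, 100.8]
tcp_rot: [-0.0, 0.806, 0.592, -0.0]
wrist_force: [0.4, -1.0, -0.3]
opening: 17.2
gripper_force: 30.0
```

In the well with no contact force. I continue to just above the floor (TCP about 70.4).

Emit:
apply_moves(rows=[0,0,0.5,0,0,0,0,0.5,0,0,0,0,0.5,0,0,0,0,0.5,0,0,0,0,0.4,0,0,0,0,0.3,0,0,0,0,0.15,0,0,0,0,0,0,0])

```text
time: 23.6
eef_pos: [549.4, 76.4, 72.4]
tcp_rot: [-0.0, 0.806, 0.592, -0.0]
wrist_force: [0.5, 0.6, 0.1]
opening: 17.1
gripper_force: 30.0
```

Emit:
apply_moves(rows=[0,0,0.05,0,0,0,0,0.05,0,0,0,0,0,0,0])

```text
time: 23.85
eef_pos: [549.6, 76.4, 71.9]
tcp_rot: [0.0, 0.806, 0.592, 0.0]
wrist_force: [-1.6, 1.1, -0.9]
opening: 17.6
gripper_force: 30.0
```

Emit:
apply_moves(rows=[0,0,0.05,0,0,0,0,0.05,0,0,0,0,0,0,0])

```text
time: 24.1
eef_pos: [549.5, 76.4, 70.8]
tcp_rot: [-0.0, 0.806, 0.592, 0.0]
wrist_force: [0.9, 0.2, -0.9]
opening: 17.4
gripper_force: 30.0
```

Within a millimetre of the floor. I release to a small opening, then lift straight up.

Emit:
apply_moves(rows=[0,0,0.04,0,0,0,0,0,0,0.4,0,0,0,0,0.4,0,0,0,0,0.4,0,0,0,0,0.4,0,0,0,0,0.4])

```text
time: 24.6
eef_pos: [549.6, 76.4, 70.4]
tcp_rot: [-0.0, 0.806, 0.592, 0.0]
wrist_force: [-0.3, -0.1, 0.6]
opening: 37.3
gripper_force: 0.0
```

Emit:
apply_moves(rows=[0,0,-0.3,0,0.4,0,0,-0.8,0,0.4,0,0,-2,0,0.4,0,0,-2.5,0,0.4,0,0,-2.5,0,0.4,0,0,-2.5,0,0.4,0,0,-2.5,0,0.4,0,0,-2,0,0.4,0,0,0,0,0.4])

```text
time: 25.35
eef_pos: [550.8, 76.4, 226.1]
tcp_rot: [0.002, 0.806, 0.592, 0.003]
wrist_force: [0.3, -0.2, -0.5]
opening: 38.3
gripper_force: 0.0
```

Emit:
apply_moves(rows=[-2,0,0,0,0.4,-3,0,0,0,0.4,-3,0,0,0,0.4,-3,0,0,0,0.4,-3,0,0,0,0.4,-3,0,0,0,0.4,-3,0,0,0,0.4,-2,0,0,0,0.4,0,0,0,0,0.4])

```text
time: 26.1
eef_pos: [482.9, -136.3, 221.3]
tcp_rot: [-0.0, 0.806, 0.591, -0.0]
wrist_force: [0.2, -0.0, -0.3]
opening: 38.0
gripper_force: 0.0
```

```bash
python3 - <<'E'
from h import *
t=grab('top'); P=cloud(t)
m=(np.hypot(P[...,0]-549.6,P[...,1]-76.3)<14)&(P[...,2]>75)&(P[...,2]<130)
if m.any(): print('tube top',np.median(P[m][:,2]),P[m][:,:2].mean(0),m.sum())
save(t,'t5.png',(20,130,480,370),1.7); plan([0,0,0],0)
E
```

```text
tube top 97.97874115242178 [550.01634612  74.78959403] 143
t 26.15 pos [ 483.4 -134.9  221.3] yaw -17.5 z [-3.e-04  2.e-04 -1.e+00] F [ 0.18  0.66 -0.8 ] open 37.9
shift tool mm [ -16.8 -501.5  221.5] turn -17.5
```

View pics/t5.png

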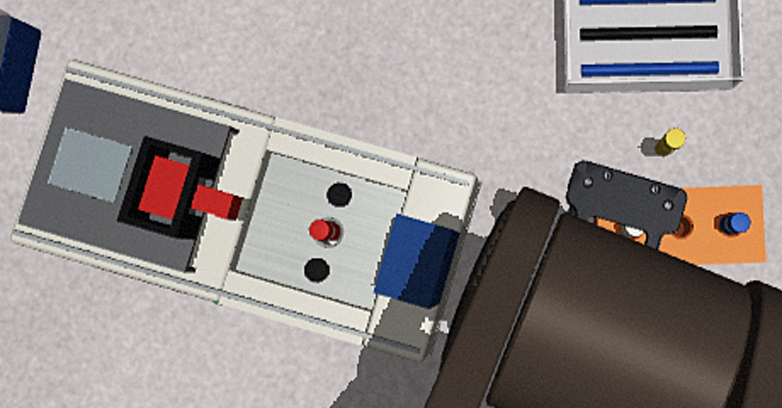

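The red tube stands in the well at crop (325,230), its top at 98 mm, so it is fully seated (20 + 78). The hatch is open, and blue and white are still in the rack at (738,223) and (632,232). I hand it in.

```bash
python3 -c "
from cell import env
print(env.sign_off())"
```

```text
the job is handed in; nothing more can be done
None
```

The job is handed in at about 26 s: the hook was pressed to about 13 N on its cushion, the hatch is open about 164 mm, the red tube stands released and fully down in the well, and the blue and white tubes are still in the rack.

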